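# Find the loaded housing by its weight and hold it up level

## Task

Three identical closed aluminium housings stand in the tray; exactly one already has its heavy core inside. Find it by feeling the weight, stand any empty one you lifted gently back in its own nest, and finish while holding the loaded one by its lug, steady, level and clear of everything, with its underside a good 15 cm above the table: do not put it down or let go. Do not tip or drop a housing, and leave the other things on the table where they are.

Things in the scene. Friction and masses are not known exactly. Their poses are not given: they have to be found in the camera images.
- tray: white and grey assembly tray, 140 x 380 mm, fixed to the table; its place and yaw differ from run to run. Origin: centre of its underside on the table; its y axis runs along the row of three nests (towards the left one), z up. Each nest is a square pocket 86 mm wide and 8 mm deep, floor 12 mm and rim 20 mm above the table, 115 mm from nest to nest.
- nest_left (a point): centre of the floor of the left nest of the tray (12 mm above the table); axes as the tray's.
- housing_left: the housing that starts in the left nest: closed aluminium box 80 x 80 mm, 60 mm high, with a black lug on its lid; the three look the same. Origin: centre of its underside; z up. Loaded it weighs 0.54 to 0.77 kg, empty 0.20 to 0.29 kg (a light plug inside); the mass is central. It stands loose in its nest with about 3 mm of play each way.
- lug_left (a point): point on the lug's axis, 82 mm above the housing's underside, 12 mm below the lug's top; axes as the housing's. The lug, to be gripped from above, is an upright block in the middle of the lid, 18 mm thick along x (fingers close along x), 50 mm long along y, from 60 to 94 mm above the underside.
- nest_middle (a point): centre of the floor of the middle nest of the tray (12 mm above the table); axes as the tray's.
- housing_middle: the housing that starts in the middle nest: closed aluminium box 80 x 80 mm, 60 mm high, with a black lug on its lid; the three look the same. Origin: centre of its underside; z up. Loaded it weighs 0.54 to 0.77 kg, empty 0.20 to 0.29 kg (a light plug inside); the mass is central. It stands loose in its nest with about 3 mm of play each way.
- lug_middle (a point): point on the lug's axis, 82 mm above the housing's underside, 12 mm below the lug's top; axes as the housing's. The lug, to be gripped from above, is an upright block in the middle of the lid, 18 mm thick along x (fingers close along x), 50 mm long along y, from 60 to 94 mm above the underside.
- nest_right (a point): centre of the floor of the right nest of the tray (12 mm above the table); axes as the tray's.
- housing_right: the housing that starts in the right nest: closed aluminium box 80 x 80 mm, 60 mm high, with a black lug on its lid; the three look the same. Origin: centre of its underside; z up. Loaded it weighs 0.54 to 0.77 kg, empty 0.20 to 0.29 kg (a light plug inside); the mass is central. It stands loose in its nest with about 3 mm of play each way.
- lug_right (a point): point on the lug's axis, 82 mm above the housing's underside, 12 mm below the lug's top; axes as the housing's. The lug, to be gripped from above, is an upright block in the middle of the lid, 18 mm thick along x (fingers close along x), 50 mm long along y, from 60 to 94 mm above the underside.
- bush: brass bush, upright cylinder 18 mm across and 22 mm high, standing on the tray's rib between the left and the middle housing. Origin: centre of its underside. Bystander.
- bearing: steel ball bearing, a flat ring 48 mm across and 14 mm high, on the table on the robot's side of the tray. Origin: centre of its underside. Bystander.
- cover: loose square aluminium cover plate, 70 x 70 x 6 mm, flat on the table on the robot's side of the tray. Origin: centre of its underside. Bystander.
- screwdriver: screwdriver with a black handle lying on the table along the far side of the tray. Bystander.
- wrench: steel wrench lying on the table along the robot's side of the tray. Bystander.
- bottle: small white bottle, 36 mm across and 85 mm high, standing on the table beyond the tray. Origin: centre of its underside. Bystander.
- jar: grey jar with a black lid, 60 mm across and 60 mm high, standing on the table at the right. Origin: centre of its underside. Bystander.
There are look-alikes about, which are no part of the job. Leave any yellow look-alike of the housing_left alone.

How it is judged:
By the outcome, as a careful person would: the job done as asked, in the order asked, and still so for the second after the job is handed in, while the arm keeps its last pose, push and grip.
It also fails if it takes over 54 s, if anything falls off the work surface, if the arm or the gripper's body presses on something with over 40 N, if the wrist force passes 120 N, or if a joint passes its speed limit or range.

## Robot

A 6-joint arm with a two-finger parallel gripper is mounted at the origin on the work surface. World frame = base frame: x ahead of the robot, y to its left, z up, the work surface at z = 0. Lengths are in mm, angles in rad, forces in N, time in s.
With the tool pointing down it reaches from about 375 to 975 mm from the base axis. Payload 3.8 kg.
Tool frame: the origin (TCP) lies between the finger pads; the fingertips stand 22 mm ahead of it and the grasp point (between the pads) lies 3 mm ahead of it (manip.nose_length is the distance from the TCP to the fingertips, in mm); z points along the fingers, y is the line along which they close (so a half turn about z gives the same grasp; the last joint's range is limited). The gripper opens to 85 mm and grips with 20 to 120 N. Pads are 22 mm wide; open, the fingers measure 114 mm over their backs; the gripper's body (76 mm by 85 mm) begins 54 mm behind the grasp point. The pads swing forward as they close: fully open they stand 13 mm farther back than shut.
Start: joints at [1.066, 0.264, 1.604, -0, 1.274, -0.037], TCP at [304.371, 602.476, 253.28] pointing down, gripper open.
Joint ranges: [-2.63, 2.63], [-0.94, 2.18], [0.31, 2.57], [-1.31, 4.45], [0, 2.66], [-2.55, 2.55]. Speed limits (rad/s): [2.57, 2.57, 3.14, 3.14, 3.14, 3.14].

## Interface

Orientations are given as a unit quaternion [x, y, z, w].
In Python, from bench import manip, optics gives the robot as it stands.
- The arm moves only by the tool servo_tool, never from a script. Its argument "moves" is a list of rows, each a list of 7 numbers: the finger opening in mm, from 0 to 85.4, then the shift along the tool's x, y, z in mm, then the turn, a rotation vector about the tool's x, y, z in degrees. A call has 1 to 5 rows; each row shifts and turns the commanded pose from where the row before left it, along the tool's axes as they then stand; what a row does not reach is not made up. A row lasts 1/12 s, in which the tool goes at most 41.7 mm and 7.16 degrees, less where a joint would pass 70% of its speed; a pose out of reach is approached as far as the arm can. A call with a gripper value outside its range is refused whole. The fingers move at their own pace and stop on an object; "force" is the grip in N (left out, the last holds). Time passes only in rows, so rows that do not move let the fingers close. It gives the time, the measured TCP pose, the force, the opening and the grip force at its end, in the units of the state.
- manip.state(): the state, without advancing time (a new reading comes with each control period).
- optics.snapshot(name): name is "scene" or "top"; returns a dict with "pixels" (480x640x3 uint8, red, green, blue), "range_z" (480x640 float32, mm along the optical axis (not along the pixel's ray), 0 where there is no reading), "fx", "fy", "cx", "cy" (pixels), "T" (4x4, takes a point from camera to world coordinates). Camera axes: x right, y down, z forward; pixel columns grow to the right and rows downward; lengths in mm; the calibration is good to about 2 mm. A picture is of the moment at which its call begins.
- manip.job_done(): hands the job in; it is judged then, once.
The state is a dict: "t": time; "joint_pos": joint angles; "joint_velocities": joint speeds; "effort": joint torques, N m; "eef_pos": TCP position; "ee_rot": TCP orientation; "force": force on the tool from outside, world axes, zero at the start; "torque": the same for the moment, N m; "opening": opening from 0.0 (shut) to 1.0 (fully open); "gripper_force": force on a finger pad.
Only numpy, scipy, OpenCV 4.12 (cv2) and the standard library are available. Lean on these libraries where they do the work, as an engineer would, in place of code of your own. Each camera call takes 0.05 s, during which the arm holds its last target. There are 200 camera calls.

## Working session

There is one attempt and no reset: what is moved stays moved. The work goes in short steps, Python scripts to look and compute and a tool call to move; the robot and the scene stay as the last step left them, time stands still between calls to the robot, and variables do not carry over. Pictures are saved under pics/ and viewed, at most 10 in all, crops included, and the job is handed in when it is done.

Besides the shell and the picture viewer there is one more tool, called after ">>>" in YAML: its name, and indented under it one key for each argument. servo_tool: Moves the arm, as the interface text tells. Its arguments: {"type":"object","properties":{"moves":{"type":"array","items":{"type":"array","items":{"type":"number"}}},"force":{"type":"number"}},"required":["moves"]}

```bash
mkdir -p pics; python3 - <<'E'
from bench import manip, optics
import cv2,numpy as np
print(manip.state())
for n in("scene","top"):
    s=optics.snapshot(n); np.savez(n+"0.npz",**s)
    cv2.imwrite(f"pics/{n}0.png",s["pixels"][:,:,::-1]); print(n,s["fx"],s["cx"],s["cy"],s["T"].round(3).tolist())
E
```

```text
{'t': 0.0, 'joint_pos': array([ 1.06608908e+00,  2.64737334e-01,  1.60538582e+00, -9.45476510e-06,
        1.27368792e+00, -3.68816116e-02]), 'joint_velocities': array([-7.22937300e-04,  4.67083677e-05, -2.97212994e-04, -5.67629740e-04,
       -1.05569830e-03,  5.41530899e-06]), 'effort': array([-6.67161239e-04, -5.15125787e+01, -3.67307782e+01, -6.03770354e-05,
        1.34319894e-02,  2.70112491e-05]), 'eef_pos': array([304.05129544, 601.8763553 , 251.96624385]), 'ee_rot': array([ 2.31784055e-01,  9.72766633e-01, -1.06999734e-03, -2.92356199e-04]), 'force': array([-0.98970435, -1.09015633, -0.44211394]), 'torque': array([-0.03665897, -0.0557781 , -0.02988851]), 'gripper_force': 0.0, 'opening': 0.9998482157253336}
scene 508.2814523755023 328.0275872829942 235.44895042902888 [[-0.816, 0.367, -0.447, 1003.238], [0.579, 0.518, -0.63, 633.449], [0.001, -0.773, -0.635, 823.593], [0.0, 0.0, 0.0, 1.0]]
top 449.7119521211611 317.45873522686657 241.24455215045947 [[-0.006, -0.996, 0.093, 417.343], [-1.0, 0.006, 0.0, -104.057], [-0.001, -0.093, -0.996, 1106.246], [0.0, 0.0, 0.0, 1.0]]
```

View pics/scene0.png

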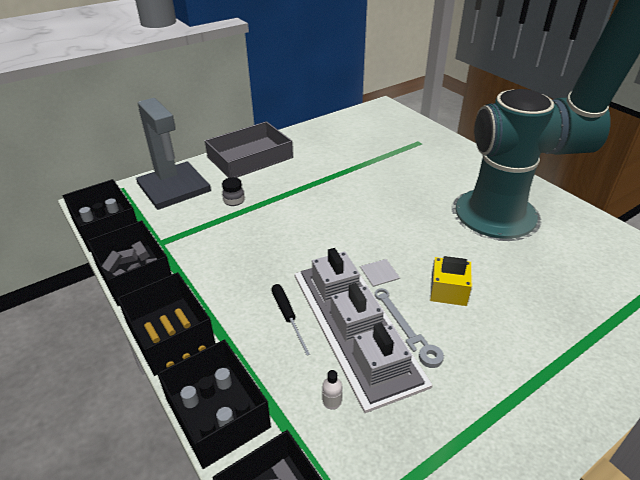

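View pics/top0.png

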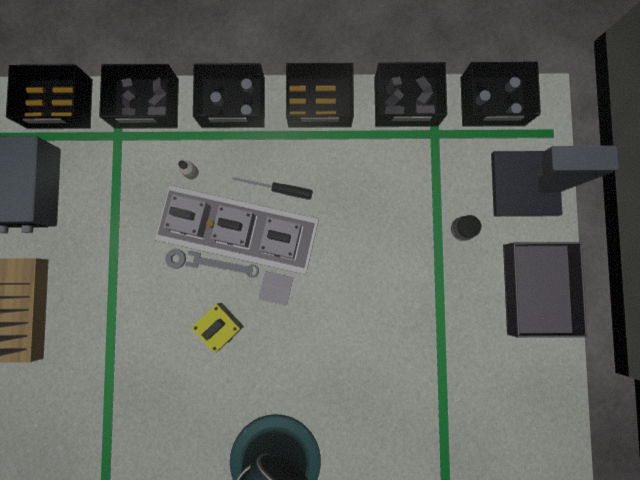

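The top view shows the three grey housings in the tray at (184,214), (233,226) and (281,238), which are left, middle and right. The yellow look-alike at (217,328) stands outside the tray, so I'll leave it alone. In the scene view the same three housings are at (382,350), (355,305) and (335,270). I'll crop both views for precise lug measurement and confirmation.

```bash
python3 - <<'E'
import cv2,numpy as np
a=np.load("top0.npz")["pixels"][180:280,145:330,::-1]; cv2.imwrite("pics/topc.png",cv2.resize(a,None,fx=4.3,fy=4.3,interpolation=cv2.INTER_CUBIC))
a=np.load("scene0.npz")["pixels"][235:415,285:445,::-1]; cv2.imwrite("pics/scenec.png",cv2.resize(a,None,fx=3.3,fy=3.3,interpolation=cv2.INTER_CUBIC))
E
```

```text
(no output)
```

View pics/topc.png

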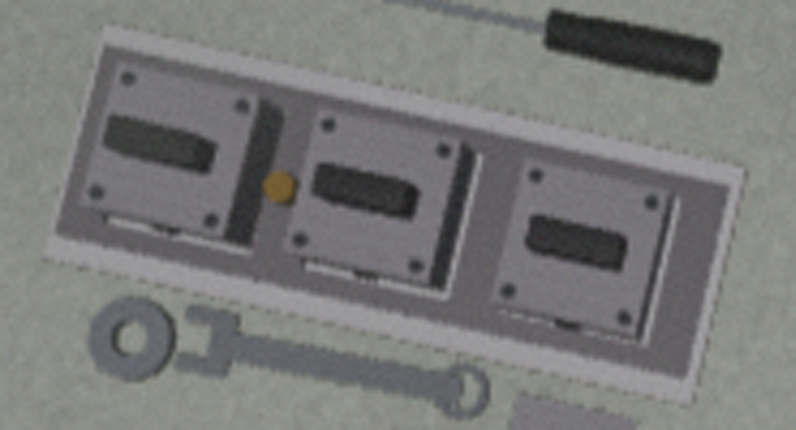

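View pics/scenec.png

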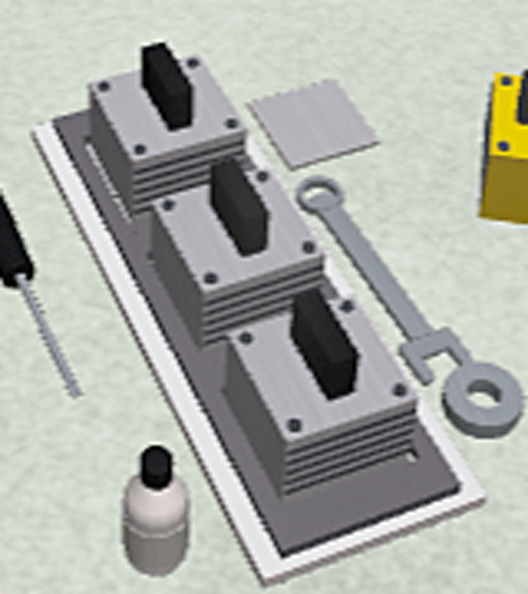

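The crops confirm three aluminium housings in the tray, with the yellow one outside. Next I'll triangulate the lid screws from both views and fit the lug axes.

```bash
cat > h.py <<'E'
import cv2,numpy as np
def cam(n):
    s=np.load(n+"0.npz"); K=np.array([[s["fx"],0,s["cx"]],[0,s["fy"],s["cy"]],[0,0,1]]); return s,K,K@np.linalg.inv(s["T"])[:3]
E
python3 - <<'E'
from h import *
top={'L':[(128,78),(242,106),(211,220),(96,192)],'M':[(328,124),(444,150),(416,265),(300,239)],'R':[(536,175),(652,202),(624,318),(508,290)]}
sc={'L':[(294,426),(246,338),(347,305),(400,390)],'M':[(210,278),(168,205),(262,176),(308,247)],'R':[(139,150),(95,87),(193,63),(232,123)]}
st,Kt,Pt=cam("top"); ss,Ks,Ps=cam("scene")
for k in top:
    a=(np.array(top[k])+.5)/4.3-.5+[145,180]; b=(np.array(sc[k])+.5)/3.3-.5+[285,235]
    X=cv2.triangulatePoints(Pt,Ps,a.T.astype(float),b.T.astype(float)); X=(X[:3]/X[3]).T
    c=X.mean(0); d=(X[0]-X[1])+(X[3]-X[2]); yaw=np.degrees(np.arctan2(-d[0],d[1]))
    print(k,"lid centre",c.round(1),"z",X[:,2].round(1),"yaw",yaw.round(2),"side",np.linalg.norm(d)/2)
    # depth: lid and lug top from both cameras near the centre
    for n,(s,K) in {"t":(st,Kt),"s":(ss,Ks)}.items():
        v,u=np.mgrid[0:480,0:640]; Z=s["range_z"]; P=np.stack([(u-K[0,2])/K[0,0]*Z,(v-K[1,2])/K[1,1]*Z,Z],-1)@s["T"][:3,:3].T+s["T"][:3,3]
        R=np.array([[np.cos(np.radians(yaw)),np.sin(np.radians(yaw))],[-np.sin(np.radians(yaw)),np.cos(np.radians(yaw))]])
        q=(P[...,:2]-c[:2])@R.T
        m=(Z>0)&(abs(q[...,0])<20)&(abs(q[...,1])<40)&(P[...,2]>95)&(P[...,2]<125)
        z=P[...,2][m]; zt=np.percentile(z,90); mm=m&(P[...,2]>zt-4)
        ql=q[mm]; print("  ",n,"lugtop z",zt.round(1),"lug local x",ql[:,0].min().round(1),ql[:,0].max().round(1),"y",ql[:,1].min().round(1),ql[:,1].max().round(1),mm.sum())
E
```

```text
L lid centre [577.7 205.8  74. ] z [73.4 73.8 74.7 74.2] yaw -14.12 side 64.1945967594799
   t lugtop z 108.5 lug local x -8.9 8.8 y -26.3 24.2 147
   s lugtop z 107.3 lug local x -10.2 9.3 y -24.2 25.7 222
M lid centre [552.2  96.1  74.2] z [74.4 73.7 74.4 74.3] yaw -13.14 side 64.10173037781816
   t lugtop z 108.7 lug local x -9.2 8.5 y -25.5 23.8 137
   s lugtop z 107.4 lug local x -10.7 7.7 y -25.3 26.3 172
R lid centre [524.2 -16.2  73.4] z [73.2 72.8 73.3 74.2] yaw -12.34 side 64.75478181928958
   t lugtop z 108.1 lug local x -9.7 8.0 y -25.2 24.9 151
   s lugtop z 107.6 lug local x -11.1 7.7 y -23.8 27.2 134
```

>>> servo_tool:
  moves:
    - [50,-28.2,-15.3,5.5,0,0,0]
    - [50,-28.2,-15.3,5.5,0,0,0]
    - [50,-28.2,-15.3,5.5,0,0,0]
    - [50,-28.2,-15.3,5.5,0,0,0]
    - [50,-28.2,-15.3,5.5,0,0,0]
  force: 60

```text
t: 0.52
eef_pos: [396.0, 469.1, 224.9]
ee_rot: [0.232, 0.973, -0.0, -0.0]
force: [0.0, 0.2, 0.2]
opening: 0.589
gripper_force: 0.0
```

>>> servo_tool:
  moves:
    - [50,-28.2,-15.3,5.5,0,0,0]
    - [50,-28.2,-15.3,5.5,0,0,0]
    - [50,-28.2,-15.3,5.5,0,0,0]
    - [50,-28.2,-15.3,5.5,0,0,0]
    - [50,-28.2,-15.3,5.5,0,0,0]

```text
t: 0.93
eef_pos: [487.4, 337.2, 197.5]
ee_rot: [0.232, 0.973, -0.0, -0.0]
force: [0.5, 0.0, -0.4]
opening: 0.585
gripper_force: 0.0
```

>>> servo_tool:
  moves:
    - [50,-28.2,-15.3,5.5,0,0,0]
    - [50,-28.2,-15.3,5.5,0,0,0]
    - [50,-28.2,-15.3,5.5,0,0,0]
    - [50,-28.2,-15.3,5.5,0,0,0]
    - [50,-28.2,-15.3,5.5,0,0,0]

```text
t: 1.35
eef_pos: [578.7, 205.3, 170.0]
ee_rot: [0.232, 0.973, -0.0, -0.0]
force: [-0.3, 1.3, 0.3]
opening: 0.587
gripper_force: 0.0
```

>>> servo_tool:
  moves:
    - [50,0,0,0,0,0,7]
    - [50,0,0,0,0,0,7]
    - [50,0,0,0,0,0,7]
    - [50,0,0,0,0,0,7]
    - [50,0,0,0,0,0,7]

```text
t: 1.77
eef_pos: [578.1, 206.5, 170.1]
ee_rot: [0.516, 0.856, -0.0, -0.0]
force: [-0.7, 0.5, -1.1]
opening: 0.584
gripper_force: 0.0
```

>>> servo_tool:
  moves:
    - [50,0,0,0,0,0,7]
    - [50,0,0,0,0,0,7]
    - [50,0,0,0,0,0,7]
    - [50,0,0,0,0,0,7]
    - [50,0,0,0,0,0,7]

```text
t: 2.18
eef_pos: [578.0, 206.8, 170.1]
ee_rot: [0.75, 0.662, -0.001, -0.0]
force: [-0.2, 0.5, -0.1]
opening: 0.588
gripper_force: 0.0
```

>>> servo_tool:
  moves:
    - [50,0,0,0,0,0,7]
    - [50,0,0,0,0,0,0]
    - [50,0,0,0,0,0,0]

```text
t: 2.43
eef_pos: [578.1, 206.8, 170.3]
ee_rot: [0.786, 0.618, -0.0, -0.0]
force: [-0.4, 0.3, 0.8]
opening: 0.585
gripper_force: 0.0
```

```bash
cat >> h.py <<'E'
from scipy.spatial.transform import Rotation as Ro
def go(x,y,z,yaw):
    "tool-axes shift and turn (deg) from the measured pose to a tool-down pose, tool y at yaw deg"
    from bench import manip
    s=manip.state(); R=Ro.from_quat(s["ee_rot"]); c,n=np.cos(np.radians(yaw)),np.sin(np.radians(yaw))
    T=Ro.from_matrix(np.array([[n,c,0],[-c,n,0],[0,0,-1]]))
    print("t",round(s["t"],2),"pos",s["eef_pos"].round(1),"F",s["force"].round(2),"tau",s["torque"].round(2),"open",round(s["opening"]*85.4,1),"grip",round(s["gripper_force"],1))
    print("shift",R.inv().apply(np.array([x,y,z])-s["eef_pos"]).round(1),"turn",(R.inv()*T).as_rotvec(degrees=True).round(2))
E
sed -i 's/\[\[n,c,0\],\[-c,n,0\],\[0,0,-1\]\]/[[n,c,0],[-c,n,0],[0,0,-1]]/' h.py
python3 -c "
from h import *; go(577.7,205.8,100,-13.5)
from bench import optics
s=optics.snapshot('scene'); cv2.imwrite('pics/s1.png',cv2.resize(s['pixels'][130:430,250:500,::-1],None,fx=2,fy=2))"
```

```text
Traceback (most recent call last):
  File "h.py", line 9, in go
    T=Ro.from_matrix(np.array([[n,c,0],[-c,n,0],[0,0,-1]]))
  File "scipy/spatial/transform/_rotation.pyx", line 1143, in scipy.spatial.transform._rotation.Rotation.from_matrix
ValueError: Non-positive determinant (left-handed or null coordinate frame) in rotation matrix 0: [[-0.23344536  0.97236992  0.        ]
 [-0.97236992 -0.23344536  0.        ]
 [ 0.          0.         -1.        ]].
```

```bash
sed -i 's/\[\[n,c,0\],\[-c,n,0\]/[[-n,c,0],[c,n,0]/' h.py
python3 -c "
from h import *; go(577.7,205.8,100,-13.5)
from bench import optics
s=optics.snapshot('scene'); cv2.imwrite('pics/s1.png',cv2.resize(s['pixels'][130:430,250:500,::-1],None,fx=2,fy=2))"
```

```text
t 2.43 pos [578.1 206.8 170.3] F [-0.36  0.33  0.84] tau [ 0.03  0.02 -0.03] open 50.0 grip 0.0
shift [-1.  -0.1 70.3] turn [-0.04  0.03 -0.11]
```

View pics/s1.png

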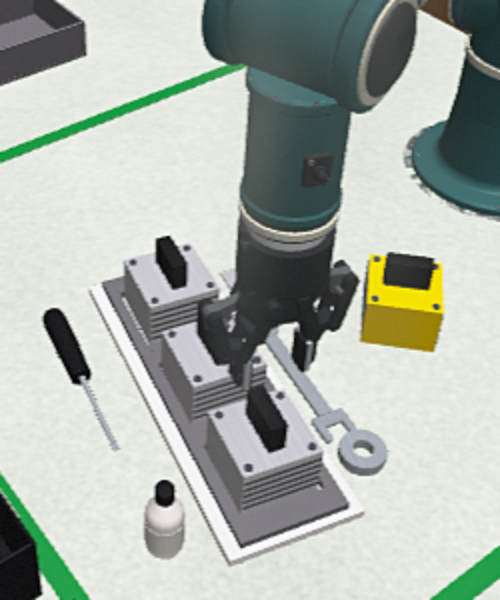

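The gripper hangs above the left housing, with its fingers at (240,365) and (303,350) on either side of the lug. I'll descend and grip.

>>> servo_tool:
  moves:
    - [50,-1,0,20,0,0,0.3]
    - [50,0,0,20,0,0,0]
    - [50,0,0,15,0,0,0]
    - [50,0,0,10,0,0,0]
    - [50,0,0,5,0,0,0]

```text
t: 2.9
eef_pos: [577.0, 205.5, 98.8]
ee_rot: [0.788, 0.616, -0.001, -0.001]
force: [-0.0, -0.4, -0.6]
opening: 0.586
gripper_force: 0.0
```

>>> servo_tool:
  moves:
    - [40,0,0,0,0,0,0]
    - [30,0,0,0,0,0,0]
    - [24,0,0,0,0,0,0]
    - [20,0,0,0,0,0,0]
    - [18,0,0,0,0,0,0]
  force: 40

```text
t: 3.32
eef_pos: [578.7, 206.2, 101.8]
ee_rot: [0.789, 0.615, 0.001, 0.0]
force: [-1.1, -0.1, 0.2]
opening: 0.209
gripper_force: 0.3
```

>>> servo_tool:
  moves:
    - [10,0,0,0,0,0,0]
    - [10,0,0,0,0,0,0]
    - [10,0,0,0,0,0,0]
  force: 60

```text
t: 3.57
eef_pos: [578.9, 206.2, 102.0]
ee_rot: [0.789, 0.615, 0.001, 0.0]
force: [-0.9, 0.1, 5.9]
opening: 0.2
gripper_force: 61.5
```

```bash
python3 -c "
from h import *; go(577.7,205.8,100,-13.5)"
```

```text
t 3.57 pos [578.9 206.2 102. ] F [-0.87  0.12  5.91] tau [ 0.03  0.27 -0.04] open 17.1 grip 61.5
shift [-0.7 -1.   2. ] turn [ 0.08 -0.05 -0.6 ]
```

>>> servo_tool:
  moves:
    - [10,0,0,-3,0,0,0]
    - [10,0,0,-5,0,0,0]
    - [10,0,0,-7,0,0,0]
    - [10,0,0,-7,0,0,0]
    - [10,0,0,-5,0,0,0]

```text
t: 3.98
eef_pos: [578.4, 206.0, 128.7]
ee_rot: [0.789, 0.615, 0.0, 0.0]
force: [1.1, 0.3, -2.2]
opening: 0.199
gripper_force: 60.5
```

>>> servo_tool:
  moves:
    - [10,0,0,-3,0,0,0]
    - [10,0,0,0,0,0,0]
    - [10,0,0,0,0,0,0]
    - [10,0,0,0,0,0,0]

```text
t: 4.32
eef_pos: [578.0, 205.8, 130.5]
ee_rot: [0.789, 0.615, -0.0, -0.0]
force: [0.6, -0.5, -2.4]
opening: 0.195
gripper_force: 60.5
```

>>> servo_tool:
  moves:
    - [10,0,0,0,0,0,0]
    - [10,0,0,0,0,0,0]

```text
t: 4.48
eef_pos: [577.9, 205.8, 130.3]
ee_rot: [0.789, 0.615, -0.0, -0.0]
force: [-0.6, -0.3, -2.2]
opening: 0.2
gripper_force: 60.5
```

>>> servo_tool:
  moves:
    - [10,0,0,0,0,0,0]
    - [10,0,0,0,0,0,0]

```text
t: 4.65
eef_pos: [578.1, 205.9, 130.5]
ee_rot: [0.789, 0.615, -0.0, -0.0]
force: [-0.0, -0.2, -2.5]
opening: 0.198
gripper_force: 60.5
```

```bash
python3 -c "
from h import *; go(577.7,205.8,100,-13.5)
from bench import optics,manip
for i in range(6): optics.snapshot('top'); s=manip.state(); print(s['force'].round(2), s['effort'].round(3))"
```

```text
t 4.65 pos [578.1 205.9 130.5] F [-0.04 -0.2  -2.5 ] tau [-0.04 -0.04 -0.02] open 16.9 grip 60.5
shift [-0.1 -0.3 30.5] turn [-0.02  0.01 -0.6 ]
[ 0.37 -0.77 -1.72] [-0.0000e+00 -4.8401e+01 -3.4023e+01 -0.0000e+00  5.0000e-03 -0.0000e+00]
[-0.09 -0.27 -2.21] [-0.0000e+00 -4.8395e+01 -3.4025e+01 -0.0000e+00  5.0000e-03 -0.0000e+00]
[ 0.31 -0.48 -0.76] [-0.0000e+00 -4.8393e+01 -3.4030e+01 -1.0000e-03  4.0000e-03  0.0000e+00]
[ 0.4   0.04 -1.96] [ 0.0000e+00 -4.8394e+01 -3.4035e+01 -1.0000e-03  3.0000e-03  0.0000e+00]
[-0.14  0.22 -2.54] [ 2.0000e-03 -4.8396e+01 -3.4041e+01 -0.0000e+00  2.0000e-03 -0.0000e+00]
[-0.07  0.58 -2.43] [ 1.0000e-03 -4.8399e+01 -3.4046e+01 -0.0000e+00  2.0000e-03 -0.0000e+00]
```

It weighs about 2.2 N, so it is empty. I'll set it back gently.

>>> servo_tool:
  moves:
    - [10,0.5,0,5,0,0,-0.5]
    - [10,0,0,7,0,0,0]
    - [10,0,0,6,0,0,0]
    - [10,0,0,4,0,0,0]
    - [10,0,0,3,0,0,0]

```text
t: 5.37
eef_pos: [577.6, 206.2, 104.4]
ee_rot: [0.786, 0.618, -0.001, -0.0]
force: [0.3, 0.2, -1.1]
opening: 0.201
gripper_force: 60.4
```

>>> servo_tool:
  moves:
    - [10,0,0,1.5,0,0,0]
    - [10,0,0,1,0,0,0]
    - [10,0,0,0.5,0,0,0]
    - [10,0,0,0,0,0,0]
    - [10,0,0,0,0,0,0]

```text
t: 5.78
eef_pos: [578.6, 206.5, 103.1]
ee_rot: [0.786, 0.618, 0.0, 0.0]
force: [0.2, -0.3, -1.9]
opening: 0.201
gripper_force: 60.4
```

```bash
python3 -c "
from h import *; go(577.7,205.8,100,-13.5)"
```

```text
t 5.78 pos [578.6 206.5 103.1] F [ 0.19 -0.29 -1.88] tau [-0.01  0.   -0.07] open 17.2 grip 60.4
shift [-0.9 -0.7  3.1] turn [ 0.03 -0.02 -0.1 ]
```

>>> servo_tool:
  moves:
    - [10,0,0,0.5,0,0,0]
    - [10,0,0,0.5,0,0,0]
    - [10,0,0,0,0,0,0]

```text
t: 6.03
eef_pos: [578.5, 206.4, 102.1]
ee_rot: [0.786, 0.618, 0.0, 0.0]
force: [0.2, 0.2, -1.0]
opening: 0.196
gripper_force: 60.6
```

>>> servo_tool:
  moves:
    - [10,0,0,0.5,0,0,0]
    - [10,0,0,0.5,0,0,0]
    - [10,0,0,0,0,0,0]

```text
t: 6.28
eef_pos: [578.6, 206.4, 102.0]
ee_rot: [0.786, 0.618, 0.0, 0.0]
force: [-3.1, -0.6, 5.3]
opening: 0.202
gripper_force: 61.5
```

>>> servo_tool:
  moves:
    - [10,0,0,0,0,0,0]
    - [10,0,0,0,0,0,0]

```text
t: 6.45
eef_pos: [578.5, 206.4, 102.0]
ee_rot: [0.786, 0.618, 0.0, 0.0]
force: [-2.7, -2.0, 5.7]
opening: 0.202
gripper_force: 61.5
```

Seated at the same height as it was gripped. I'll release, rise and go to the middle housing.

>>> servo_tool:
  moves:
    - [22,0,0,0,0,0,0]
    - [30,0,0,0,0,0,0]
    - [40,0,0,0,0,0,0]
    - [50,0,0,0,0,0,0]
    - [50,0,0,0,0,0,0]
  force: 40

```text
t: 6.87
eef_pos: [578.3, 206.4, 100.6]
ee_rot: [0.786, 0.618, -0.0, -0.0]
force: [-1.1, 0.2, 0.7]
opening: 0.589
gripper_force: 0.0
```

>>> servo_tool:
  moves:
    - [50,0,0,-5,0,0,0]
    - [50,0,0,-15,0,0,0]
    - [50,0,0,-20,0,0,0]
    - [50,0,0,-20,0,0,0]
    - [50,0,0,0,0,0,0]

```text
t: 7.28
eef_pos: [581.3, 207.4, 166.0]
ee_rot: [0.786, 0.618, 0.004, 0.001]
force: [0.9, -0.6, 0.7]
opening: 0.586
gripper_force: 0.0
```

```bash
python3 -c "
from h import *; go(552.4,96.2,100,-13.3)
from bench import optics
s=optics.snapshot('scene'); cv2.imwrite('pics/s2.png',cv2.resize(s['pixels'][200:430,260:480,::-1],None,fx=2.5,fy=2.5))"
```

```text
t 7.28 pos [581.3 207.4 166. ] F [ 0.93 -0.55  0.72] tau [-0.01 -0.05  0.01] open 50.0 grip 0.0
shift [-115.1   -2.4   65.5] turn [ 0.4  -0.24 -0.3 ]
```

View pics/s2.png

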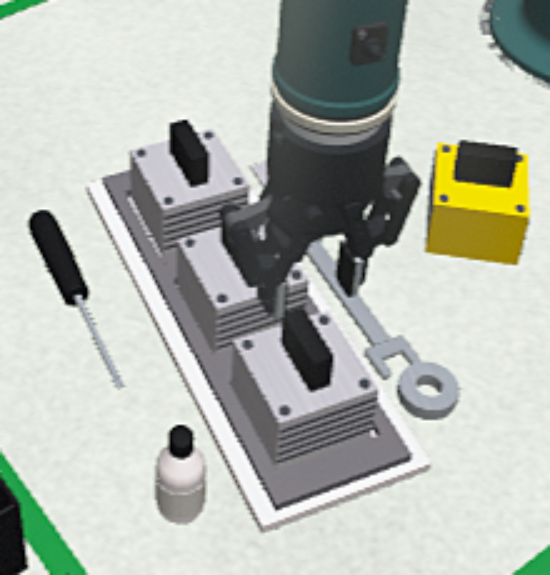

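The left housing at (305,385) stands upright in its nest. Next is the middle one.

>>> servo_tool:
  moves:
    - [50,-20,0,0,0,0,0]
    - [50,-30,0,0,0,0,0]
    - [50,-30,0,0,0,0,0]
    - [50,-23,0,0,0,0,0]
    - [50,-10,0,0,0,0,0]

```text
t: 7.75
eef_pos: [550.0, 94.1, 159.3]
ee_rot: [0.786, 0.618, -0.002, -0.0]
force: [0.1, -0.3, -0.3]
opening: 0.59
gripper_force: 0.0
```

>>> servo_tool:
  moves:
    - [50,0,0,0,0,0,0]
    - [50,0,0,0,0,0,0]

```text
t: 7.92
eef_pos: [551.6, 96.6, 160.3]
ee_rot: [0.786, 0.618, -0.0, -0.0]
force: [0.1, -0.7, -0.0]
opening: 0.582
gripper_force: 0.0
```

```bash
python3 -c "
from h import *; go(552.2,96.1,100,-13.3)"
```

```text
t 7.92 pos [551.6  96.6 160.3] F [ 0.08 -0.69 -0.02] tau [-0.06 -0.01 -0.03] open 49.7 grip 0.0
shift [-0.3  0.8 60.3] turn [-0.04 -0.02 -0.39]
```

>>> servo_tool:
  moves:
    - [50,0,0.7,15,0,0,-0.3]
    - [50,0,0,20,0,0,0]
    - [50,0,0,13,0,0,0]
    - [50,0,0,8,0,0,0]
    - [50,0,0,4,0,0,0]

```text
t: 8.33
eef_pos: [551.4, 97.1, 98.8]
ee_rot: [0.784, 0.621, -0.001, -0.001]
force: [-0.2, 0.2, 0.6]
opening: 0.583
gripper_force: 0.0
```

>>> servo_tool:
  moves:
    - [40,0,0,0,0,0,0]
    - [30,0,0,0,0,0,0]
    - [24,0,0,0,0,0,0]
    - [20,0,0,0,0,0,0]
    - [18,0,0,0,0,0,0]
  force: 40

```text
t: 8.75
eef_pos: [552.4, 96.6, 101.5]
ee_rot: [0.784, 0.62, 0.0, -0.0]
force: [-2.0, 0.2, 1.7]
opening: 0.213
gripper_force: 1.4
```

>>> servo_tool:
  moves:
    - [10,0,0,0,0,0,0]
    - [10,0,0,0,0,0,0]
    - [10,0,0,0,0,0,0]
  force: 60

```text
t: 9.0
eef_pos: [552.6, 96.6, 101.7]
ee_rot: [0.784, 0.62, 0.0, -0.0]
force: [-3.0, 0.9, 4.4]
opening: 0.2
gripper_force: 60.9
```

```bash
python3 -c "
from h import *; go(552.2,96.1,100,-13.3)"
```

```text
t 9.0 pos [552.6  96.6 101.7] F [-3.05  0.86  4.44] tau [0.21 0.57 0.02] open 17.1 grip 60.9
shift [-0.6 -0.2  1.7] turn [ 0.02 -0.03 -0.01]
```

>>> servo_tool:
  moves:
    - [10,0,0,-3,0,0,0]
    - [10,0,0,-5,0,0,0]
    - [10,0,0,-7,0,0,0]
    - [10,0,0,-7,0,0,0]
    - [10,0,0,-5,0,0,0]

```text
t: 9.42
eef_pos: [552.6, 96.3, 128.4]
ee_rot: [0.784, 0.62, 0.0, 0.0]
force: [0.4, -0.4, -5.9]
opening: 0.196
gripper_force: 59.4
```

>>> servo_tool:
  moves:
    - [10,0,0,-3,0,0,0]
    - [10,0,0,0,0,0,0]
    - [10,0,0,0,0,0,0]
    - [10,0,0,0,0,0,0]
    - [10,0,0,0,0,0,0]

```text
t: 9.83
eef_pos: [552.1, 96.3, 130.3]
ee_rot: [0.784, 0.62, -0.0, -0.0]
force: [-0.4, 0.2, -6.5]
opening: 0.198
gripper_force: 59.4
```

```bash
python3 -c "
from h import *; go(552.2,96.1,100,-13.3)
from bench import optics,manip
for i in range(6): optics.snapshot('top'); s=manip.state(); print(s['force'].round(2),s['torque'].round(2))"
```

```text
t 9.83 pos [552.1  96.3 130.3] F [-0.37  0.15 -6.46] tau [ 0.01  0.03 -0.02] open 16.9 grip 59.4
shift [-0.2  0.2 30.3] turn [-0.04  0.02 -0.  ]
[ 0.68  0.46 -6.55] [ 0.02 -0.04 -0.03]
[ 0.61  0.86 -6.05] [-0.    0.01  0.03]
[-0.1   0.69 -6.1 ] [-0.01 -0.   -0.01]
[-0.15  0.49 -6.34] [-0.01 -0.   -0.01]
[-0.36  0.07 -6.58] [-0.04 -0.   -0.  ]
[-0.26  0.11 -7.04] [-0.01  0.05 -0.06]
```

It weighs about 6.4 N (0.65 kg), so this is the loaded one. I'll lift it well clear, to about 200 mm, and hold it steady.

>>> servo_tool:
  moves:
    - [10,0,0,-5,0,0,0]
    - [10,0,0,-12,0,0,0]
    - [10,0,0,-16,0,0,0]
    - [10,0,0,-16,0,0,0]
    - [10,0,0,-16,0,0,0]
  force: 80

```text
t: 10.55
eef_pos: [552.7, 96.5, 197.6]
ee_rot: [0.784, 0.62, 0.0, 0.0]
force: [0.6, 0.1, -6.2]
opening: 0.196
gripper_force: 82.4
```

>>> servo_tool:
  moves:
    - [10,0,0,-16,0,0,0]
    - [10,0,0,-16,0,0,0]
    - [10,0,0,-16,0,0,0]
    - [10,0,0,-16,0,0,0]
    - [10,0,0,-16,0,0,0]

```text
t: 10.97
eef_pos: [552.4, 96.4, 278.0]
ee_rot: [0.784, 0.62, 0.001, 0.0]
force: [1.0, -0.3, -5.6]
opening: 0.194
gripper_force: 82.4
```

>>> servo_tool:
  moves:
    - [10,0,0,-10,0,0,0]
    - [10,0,0,-5,0,0,0]
    - [10,0,0,0,0,0,0]
    - [10,0,0,0,0,0,0]
    - [10,0,0,0,0,0,0]

```text
t: 11.38
eef_pos: [551.7, 96.3, 289.5]
ee_rot: [0.784, 0.62, -0.001, -0.001]
force: [-0.7, 0.4, -7.1]
opening: 0.19
gripper_force: 82.5
```

>>> servo_tool:
  moves:
    - [10,0,0,0,0,0,0]
    - [10,0,0,0,0,0,0]
    - [10,0,0,0,0,0,0]
    - [10,0,0,0,0,0,0]
    - [10,0,0,0,0,0,0]

```text
t: 11.8
eef_pos: [552.4, 96.4, 290.5]
ee_rot: [0.784, 0.62, -0.0, -0.0]
force: [0.2, 0.6, -6.3]
opening: 0.196
gripper_force: 82.5
```

```bash
python3 -c "
from h import *; go(552.2,96.1,290,-13.3)
from bench import optics
s=optics.snapshot('scene'); cv2.imwrite('pics/s3.png',cv2.resize(s['pixels'][110:430,240:500,::-1],None,fx=1.8,fy=1.8))"
```

```text
t 11.8 pos [552.4  96.4 290.5] F [ 0.18  0.61 -6.34] tau [-0.   -0.02  0.  ] open 16.7 grip 82.5
shift [-0.3 -0.1  0.5] turn [-0.02  0.01 -0.  ]
```

View pics/s3.png

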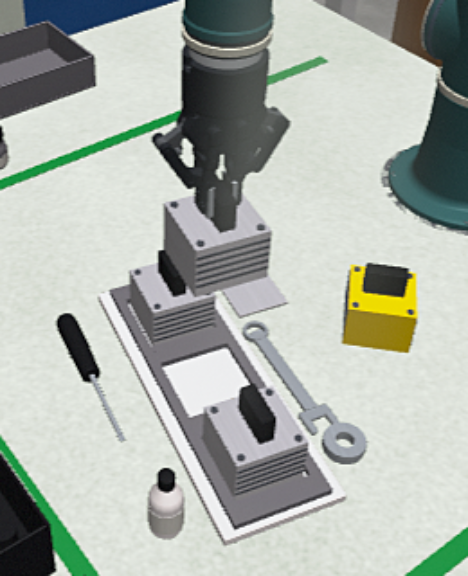

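The housing hangs level from its lug at (218,235), with the middle nest empty and the left housing seated. The bush is hidden here, so I'll check it in the top view numerically.

```bash
python3 -c "
from h import *
from bench import optics
for p in (np.load('top0.npz')['pixels'],optics.snapshot('top')['pixels']):
    q=p[200:245,190:240].astype(int); v,u=np.where((q[...,0]-q[...,2]>50)); print(len(u),u.mean()+190,v.mean()+200)
cv2.imwrite('pics/t3.png',cv2.resize(p[150:300,145:330,::-1],None,fx=4,fy=4))"
```

```text
29 209.51724137931035 222.89655172413794
0 nan nan<string>:5: RuntimeWarning: Mean of empty slice.
  ret = ret.dtype.type(ret / rcount)
```

View pics/t3.png

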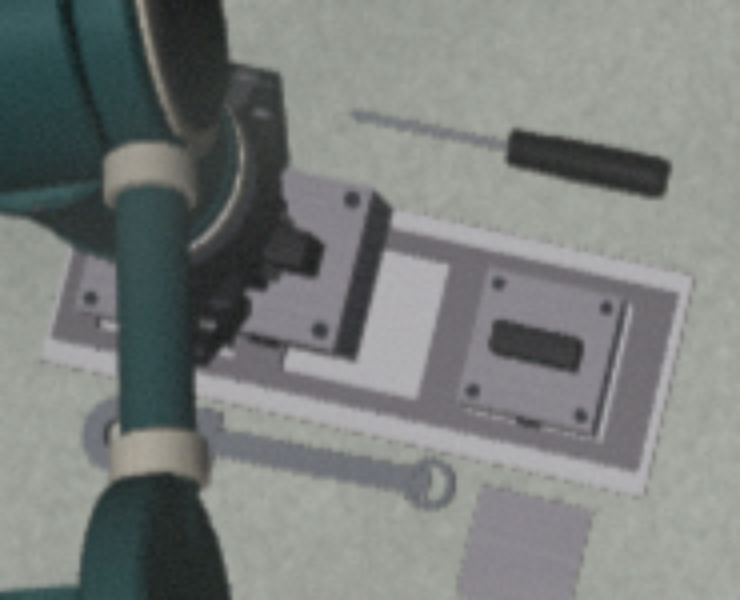

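The top view shows the arm hiding the bush. The held housing is clear of everything, and the right housing and tools haven't moved. Neither lift was near the bush sideways, so I'm handing in.

```bash
python3 -c "
from bench import manip; print(manip.job_done())"
```

```text
the job is handed in; nothing more can be done
None
```

I handed in the job holding the middle housing, the loaded one (about 0.65 kg), level and steady by its lug, about 20 cm above the table. The left one (about 0.22 kg, empty) is back in its nest and the right one was never touched. The arm hid the brass bush in the last pictures, so I couldn't confirm it hadn't moved.

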